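# Load the limit-switch test rack in row order

## Robot

A 6-joint arm with a two-finger parallel gripper is mounted at the origin on the work surface. World frame = base frame: x ahead of the robot, y to its left, z up, the work surface at z = 0. Lengths are in mm, angles in rad, forces in N, time in s.
With the tool pointing down it reaches from about 350 to 975 mm from the base axis. Payload 17.4 kg.
Tool frame: the origin (TCP) lies on the front face of the gripper's body, between the roots of the fingers; the fingertips stand 73 mm ahead of it and the grasp point (between the pads) lies r.grip_point_offset ahead of it (r.grip_point_offset is the distance from the TCP to the grasp point, in mm); z points along the fingers, y is the line along which they close (so a half turn about z gives the same grasp; the last joint's range is limited). The gripper opens to 85 mm and grips with 20 to 120 N. Pads are 22 mm wide; open, the fingers measure 114 mm over their backs; the gripper's body (76 mm by 85 mm) begins 54 mm behind the grasp point. The pads swing forward as they close: fully open they stand 13 mm farther back than shut.
Start: joints at [1.147, 0.116, 1.442, -0, 1.584, -0.038], TCP at [254.011, 625.389, 303.903] pointing down, gripper open.
Joint ranges: [-2.83, 2.83], [-0.83, 2.19], [0.07, 2.5], [-1.14, 4.28], [0.01, 3], [-2.97, 2.97]. Speed limits (rad/s): [1.89, 1.89, 2.22, 3.14, 3.14, 3.14].

## Interface

Orientations are given as a unit quaternion [x, y, z, w].
In Python, from station import r, vision, job, monitor gives the robot as it stands (r), with the cameras (vision), the job (job) and the readings (monitor).
- The arm moves only by the tool move_tool, called after ">>>" by a JSON object that holds its "method" and its "body". Schema: {"type":"object","properties":{"rows":{"type":"array","items":{"type":"object","properties":{"jaw":{"type":"number"},"xyz":{"type":"array","items":{"type":"number"},"minItems":3,"maxItems":3},"twist":{"type":"number"}},"additionalProperties":false,"required":["jaw"]},"minItems":1,"maxItems":20},"only":{"type":"string"},"quiet":{"type":"boolean"},"lines":{"type":"string"}},"required":["rows"],"additionalProperties":false}. rows is a list of rows, 1 to 20 of them, each an object with the fields jaw (the finger opening in mm), xyz (a list: dx, dy, dz in normalised numbers (1 is 250 mm)), twist (a turn about the tool's z in shares of pi rad (1.0 is pi rad)); a field left out counts as zero (the opening has to be given); each row shifts and turns the commanded pose from where the row before left it, along the tool's axes as they then stand; what a row does not reach is not made up. A row lasts 1/12 s, in which the tool goes at most 41.7 mm and 0.125 rad, less where a joint would pass 70% of its speed; a pose out of reach is approached as far as the arm can. The fingers move at their own pace and stop on an object; the grip force is fixed at half the most. Time passes only in rows, so rows that do not move let the fingers close. The tool returns the time, the measured TCP pose, the force, the opening and the grip force at its end. only (a regular expression) keeps the lines of the reply that match it, lines (a string "A,B") keeps lines A to B, and quiet returns only ok. Shift and turn numbers lie between -1 and 1, and a call with a number outside is refused. Input that does not fit is refused with a message, and nothing moves.
- monitor.get_state(): the state, without advancing time (a new reading comes with each control period).
- vision.capture(name): name is "scene" or "top" or "wrist"; returns a dict with "image" (480x640x3 uint8, red, green, blue), "fx", "fy", "cx", "cy" (pixels), "xyz" and "orientation" of the camera in the world. Camera axes: x right, y down, z forward; pixel columns grow to the right and rows downward; lengths in mm; the calibration is good to about 2 mm. The wrist camera is an equidistant fisheye: a pixel r from the principal point sees the ray r / f radians off the axis. A picture is of the moment at which its call begins. There is no depth.
- job.sign_off(): hands the job in; it is judged then, once.
The state is a dict: "clock": time; "joint_positions": joint angles; "dq": joint speeds; "tau": joint torques, N m; "tool_pos": TCP position; "tcp_rot": TCP orientation; "wrist_force": force on the tool from outside, world axes, zero at the start; "moment": the same for the moment, N m; "width": finger opening in mm; "finger_force": force on a finger pad.
Only numpy, scipy, OpenCV 4.12 (cv2) and the standard library are available. Lean on these libraries where they do the work, as an engineer would, in place of code of your own. Each camera call takes 0.05 s, during which the arm holds its last target. There are 200 camera calls.

## Task

Move the four limit switches with coloured heads from the black tray to the slots of the aluminium test rack, keeping their order: the one at the robot's left end of the tray's row goes into the slot next to the red block, the second from the left into the next slot, and so on to the slot farthest from the red block. Each stands upright on the floor of its own slot at the end, and none may be tipped over on the way.

Things in the scene. Friction and masses are not known exactly. Their poses are not given: they have to be found in the camera images.
- switch_blue: Loose limit switch, blue head: upright grey housing 40 (its x) x 30 (y) x 64 mm high, with head and steel roller 85 mm high; 0.15 to 0.31 kg. Origin: centre of underside; z up. Starts in the carrier of its colour, yaw alike within 0.06 rad. Pinch the housing across its 40 mm (fingers along its x; the 26 mm gaps between neighbours are tight), about 46 mm above its underside.
- switch_green: Loose limit switch, green head: upright grey housing 40 (its x) x 30 (y) x 64 mm high, with head and steel roller 85 mm high; 0.15 to 0.31 kg. Origin: centre of underside; z up. Starts in the carrier of its colour, yaw alike within 0.06 rad. Pinch the housing across its 40 mm (fingers along its x; the 26 mm gaps between neighbours are tight), about 46 mm above its underside.
- switch_yellow: Loose limit switch, yellow head: upright grey housing 40 (its x) x 30 (y) x 64 mm high, with head and steel roller 85 mm high; 0.15 to 0.31 kg. Origin: centre of underside; z up. Starts in the carrier of its colour, yaw alike within 0.06 rad. Pinch the housing across its 40 mm (fingers along its x; the 26 mm gaps between neighbours are tight), about 46 mm above its underside.
- switch_white: Loose limit switch, white head: upright grey housing 40 (its x) x 30 (y) x 64 mm high, with head and steel roller 85 mm high; 0.15 to 0.31 kg. Origin: centre of underside; z up. Starts in the carrier of its colour, yaw alike within 0.06 rad. Pinch the housing across its 40 mm (fingers along its x; the 26 mm gaps between neighbours are tight), about 46 mm above its underside.
- carrier_blue: Carrier with blue front strip, fixed on the black tray: marks the blue switch's place in the row. Plate 90 (x) x 50 (y) x 6 mm, strips 6 mm high on it at front and back of the seat. Origin: centre of its underside, 12 mm above the table; the switch stands 18 mm above the table. y runs along the row to the robot's left (all carriers share one yaw, within 0.25 rad of the world's); pitch 56 mm.
- carrier_green: Carrier with green front strip, fixed on the black tray: marks the green switch's place in the row. Plate 90 (x) x 50 (y) x 6 mm, strips 6 mm high on it at front and back of the seat. Origin: centre of its underside, 12 mm above the table; the switch stands 18 mm above the table. y runs along the row to the robot's left (all carriers share one yaw, within 0.25 rad of the world's); pitch 56 mm.
- carrier_yellow: Carrier with yellow front strip, fixed on the black tray: marks the yellow switch's place in the row. Plate 90 (x) x 50 (y) x 6 mm, strips 6 mm high on it at front and back of the seat. Origin: centre of its underside, 12 mm above the table; the switch stands 18 mm above the table. y runs along the row to the robot's left (all carriers share one yaw, within 0.25 rad of the world's); pitch 56 mm.
- carrier_white: Carrier with white front strip, fixed on the black tray: marks the white switch's place in the row. Plate 90 (x) x 50 (y) x 6 mm, strips 6 mm high on it at front and back of the seat. Origin: centre of its underside, 12 mm above the table; the switch stands 18 mm above the table. y runs along the row to the robot's left (all carriers share one yaw, within 0.25 rad of the world's); pitch 56 mm.
- rack: Fixed aluminium rack 100 (x) x 270 (y) x 12 mm, left or right of the tray. Origin: centre of underside, on the table; y along the row to the robot's left, yaw within 0.25 rad. Slot centres x = 0, y = 84, 28, -28, -84 mm, floor 12 above the origin; each 50 wide (y) between fins 20 high, 60 deep (x) between lips 10 high (10 mm play each way, x along x).
- first_mark: Red block 60 (x) x 16 (y) x 24 mm high fixed on one end of the test rack, at the rack's y = +125 or -125 mm, x = 0: the slot next to it is place one (a grey block is at the other end). Origin: centre of its underside, 12 mm above the table.

How it is judged:
By the outcome, as a careful person would: the job done as asked, in the order asked, and still so for the second after the job is handed in, with the robot touching nothing.
It also fails if it takes over 99 s, if anything falls off the work surface, if the arm or the gripper's body presses on something with over 40 N, if the wrist force passes 120 N, or if a joint passes its speed limit or range.

## Working session

There is one attempt and no reset: what is moved stays moved. The work goes in short steps, Python scripts to look and compute and a tool call to move; the robot and the scene stay as the last step left them, time stands still between calls to the robot, and variables do not carry over. Pictures are saved under pics/ and viewed, at most 14 in all, crops included, and the job is handed in when it is done.

```bash
ls; mkdir -p pics; python3 - <<'E'
from station import r, vision, job, monitor
import cv2
print(monitor.get_state(), r.grip_point_offset)
for n in ("scene","top"):
    c=vision.capture(n); cv2.imwrite(f"pics/{n}0.png",c["image"][:,:,::-1])
    print(n,{k:v for k,v in c.items() if k!="image"})
E
```

```text
pics
station.py
{'clock': 0.0, 'joint_positions': array([ 1.14719911e+00,  1.16503834e-01,  1.44227471e+00,  2.64317014e-05,
        1.58400258e+00, -3.78265649e-02]), 'dq': array([-0.00062918,  0.00068228, -0.00111306,  0.00074355,  0.00059372,
        0.0005551 ]), 'tau': array([-6.73165432e-04, -7.31967473e+01, -6.32497716e+01, -1.50919836e-04,
        6.59985119e-03, -7.90590377e-06]), 'tool_pos': array([253.96012649, 625.28809228, 303.14422294]), 'tcp_rot': array([ 1.91691311e-01,  9.81455087e-01, -5.75470769e-04, -1.48749336e-04]), 'wrist_force': array([0.13229498, 0.07574612, 1.08589273]), 'moment': array([-0.01626473, -0.03477296, -0.01750018]), 'finger_force': 0.0, 'width': 85.50501380635382} 53.900000000000006
scene {'fx': 574.314551788535, 'fy': 574.314551788535, 'cx': 320.4273398010247, 'cy': 234.85575162379902, 'xyz': array([1045.70586187,  430.90632852,  796.29712739]), 'orientation': array([ 0.38924838,  0.84588569, -0.32786591, -0.15958398])}
top {'fx': 569.3337286382566, 'fy': 569.3337286382566, 'cx': 311.07472651404174, 'cy': 238.28691629492414, 'xyz': array([ 262.2451008 ,    6.48585556, 1218.54319963]), 'orientation': array([ 0.73301793, -0.67259682,  0.07040072, -0.07308883])}
```

View pics/scene0.png

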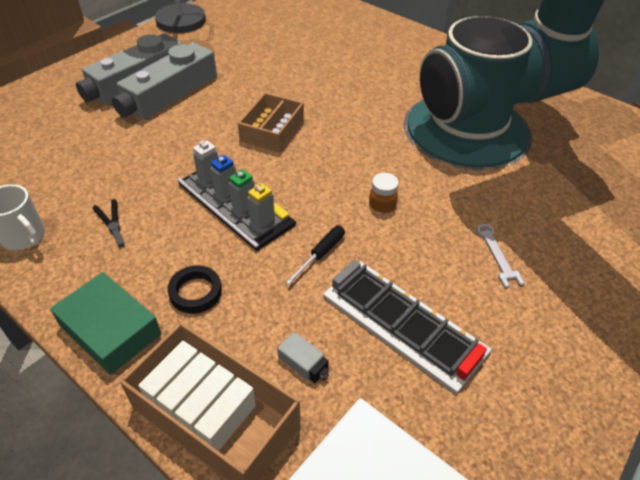

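View pics/top0.png

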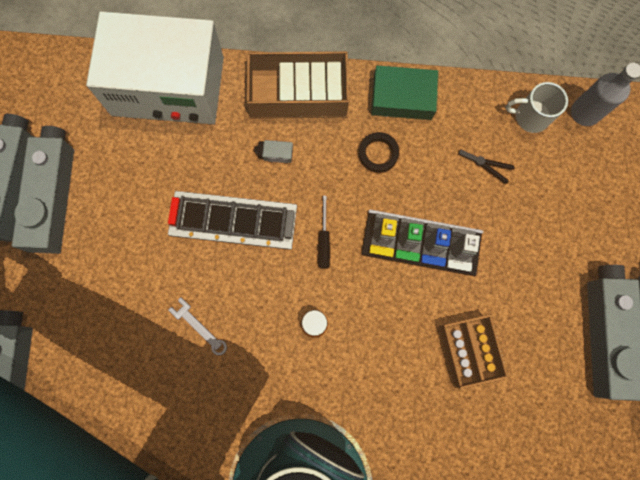

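The tray row, robot's left to right, is yellow (~383,235), green, blue, white (~465,250). The rack's red block (175,211 in the top view) is at its +y end. Next I'll zoom in on both views.

```bash
python3 - <<'E'
import cv2,numpy as np
t=cv2.imread("pics/top0.png");s=cv2.imread("pics/scene0.png")
a=cv2.resize(t[200:280,350:490],(800,457),interpolation=cv2.INTER_CUBIC)
cv2.imwrite("pics/c1.png",a)
b=cv2.resize(t[180:260,160:300],(800,457),interpolation=cv2.INTER_CUBIC)
cv2.imwrite("pics/c2.png",b)
c=cv2.resize(s[130:250,170:310],(700,600),interpolation=cv2.INTER_CUBIC)
cv2.imwrite("pics/c3.png",c)
E
```

```text
(no output)
```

View pics/c1.png

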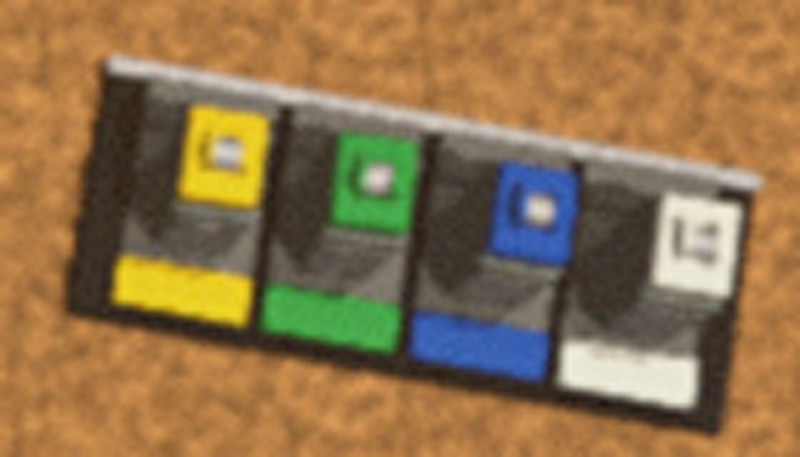

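View pics/c2.png

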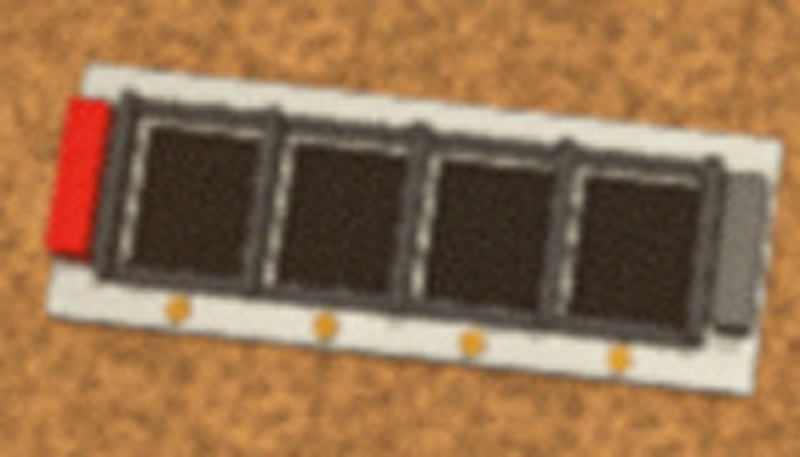

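View pics/c3.png

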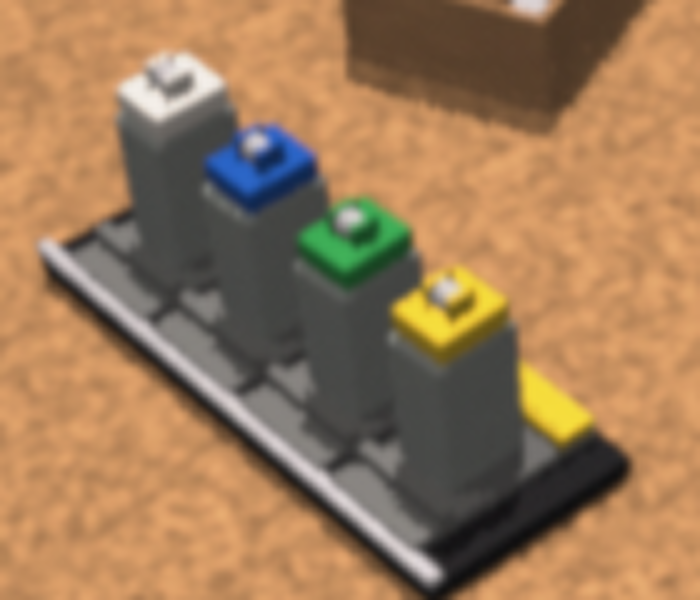

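```bash
cat > h.py <<'E'
import numpy as np,cv2
from scipy.spatial.transform import Rotation as R
def ray(c,p):
    d=np.array([(p[0]-c["cx"])/c["fx"],(p[1]-c["cy"])/c["fy"],1.]); return np.array(c["xyz"]),R.from_quat(c["orientation"]).apply(d)
def plane(c,p,z):
    o,d=ray(c,p); return o+d*(z-o[2])/d[2]
def tri(c1,p1,c2,p2):
    (o1,d1),(o2,d2)=ray(c1,p1),ray(c2,p2)
    n=np.linalg.lstsq(np.c_[d1,-d2],o2-o1,rcond=None)[0]
    a,b=o1+n[0]*d1,o2+n[1]*d2; return (a+b)/2,np.linalg.norm(a-b)
def blobs(c,col,roi,amin=15):
    h=cv2.cvtColor(c["image"],cv2.COLOR_RGB2HSV).astype(int); H,S,V=h[...,0],h[...,1],h[...,2]
    m={"yellow":(H>22)&(H<34)&(S>170)&(V>130),"green":(H>45)&(H<80)&(S>120),"blue":(H>100)&(H<125)&(S>130),
       "white":(S<45)&(V>165),"red":((H<5)|(H>175))&(S>180)&(V>120)}[col].astype(np.uint8)
    k=np.zeros_like(m);x0,y0,x1,y1=roi;k[y0:y1,x0:x1]=1
    cs,_=cv2.findContours(m*k,cv2.RETR_EXTERNAL,cv2.CHAIN_APPROX_NONE)
    return sorted([q for q in cs if cv2.contourArea(q)>amin],key=lambda q:-cv2.contourArea(q))
E
python3 - <<'E'
from h import *; from station import r, vision, job, monitor
np.set_printoptions(precision=1,suppress=True)
t=vision.capture("top");s=vision.capture("scene")
for c in("yellow","green","blue","white"):
    bt=blobs(t,c,(358,205,490,280));bs=blobs(s,c,(175,135,300,230))
    for b in bt+bs: print(c,cv2.minAreaRect(b),cv2.contourArea(b))
    bt=bt[:2];bt.sort(key=lambda b:b[:,0,1].mean())
    print(" strip z24",plane(t,cv2.minAreaRect(bt[1])[0],24)," head tops z94",plane(t,cv2.minAreaRect(bt[0])[0],94),"tri",tri(t,cv2.minAreaRect(bt[0])[0],s,cv2.minAreaRect(bs[0])[0]))
rb=blobs(t,"red",(160,180,200,240));rs=blobs(s,"red",(440,330,500,390))
print("red",plane(t,cv2.minAreaRect(rb[0])[0],36),tri(t,cv2.minAreaRect(rb[0])[0],s,cv2.minAreaRect(rs[0])[0]))
# rack corners & tray end from zoom: crop px -> image px
f=lambda u,v,x0,y0:(x0+(u+.5)/(800/140)-.5,y0+(v+.5)/(457/80)-.5)
C=[plane(t,f(u,v,160,180),12) for u,v in((86,66),(783,138),(752,394),(48,319))]
print("rack corners",np.array(C),np.mean(C,0),[np.linalg.norm(C[i]-C[i-1]) for i in range(4)])
D=[plane(t,f(u,v,160,180),12) for u,v in((178,310),(325,326),(472,343),(619,358))];print("dots",np.array(D))
E
```

```text
yellow ((388.9054260253906, 227.0675811767578), (14.302711486816406, 15.946702003479004), 9.462322235107422) 200.5
yellow ((381.3269348144531, 250.36538696289062), (23.92616844177246, 8.43299388885498), 11.309932708740234) 171.0
yellow ((259.3970642089844, 191.33822631835938), (12.501529693603516, 19.327516555786133), 57.528804779052734) 145.5
yellow ((279.03656005859375, 211.3292694091797), (17.02294158935547, 8.277210235595703), 38.65980911254883) 101.0
 strip z24 [ 494.8 -130.    24. ]  head tops z94 [ 530.4 -134.4   94. ] tri (array([ 531.2, -134.8,   90.2]), np.float64(0.16007706012532424))
green ((414.989990234375, 231.56997680664062), (14.566399574279785, 15.839193344116211), 8.13010311126709) 195.5
green ((407.3077087402344, 255.4615478515625), (24.71063232421875, 8.629110336303711), 11.309932708740234) 176.5
green ((240.6000213623047, 178.2000274658203), (13.416407585144043, 20.57182502746582), 63.43495178222656) 174.0
 strip z24 [ 488.5 -185.8   24. ]  head tops z94 [ 525.6 -187.5   94. ] tri (array([ 526.8, -188.2,   87.5]), np.float64(0.9936477387612271))
blue ((442.99993
[... 870 characters left out ...]
40.3331413269043) 133.0
white ((203.40768432617188, 146.8384552001953), (10.791021347045898, 18.48117446899414), 60.255123138427734) 108.0
 strip z24 [ 477.7 -297.3   24. ]  head tops z94 [ 513.3 -302.2   94. ] tri (array([ 533.1, -324.4,  -52.6]), np.float64(41.79356824825523))
red [540.1 320.2  36. ] (array([541.8, 321.7,  29.3]), np.float64(0.467873485382222))
rack corners [[590.1 329.7  12. ]
 [584.8  60.   12. ]
 [484.3  62.6  12. ]
 [490.1 330.7  12. ]] [537.3 195.8  12. ] [np.float64(99.99442046324631), np.float64(269.7877168402997), np.float64(100.50925266679077), np.float64(268.21436992572796)]
dots [[497.8 282.2  12. ]
 [496.4 226.   12. ]
 [494.7 169.9  12. ]
 [493.7 114.   12. ]]
```

Everything matches the sizes given. The rack is centred at about (537, 196) with yaw -0.022, and the carriers have yaw -0.102 and pitch 56 mm. First I turn the tool, 1.287 rad about tool z.

Units first: shifts go in shares of 250 mm and turns go in shares of pi rad. So 0.12 rad / 3.1416 = 0.0382.

```bash
cat > go.py <<'E'
import sys
from h import *; from station import r, vision, job, monitor
S={"Y":(531,-134),"G":(525.3,-188.8),"B":(519.8,-245),"W":(513.8,-301.3)}
n=sys.argv[1]; z=float(sys.argv[2])
st=monitor.get_state(); M=R.from_quat(st["tcp_rot"]).as_matrix()
if n in S: p,yaw=S[n],-.102
else:
    yaw=-.022; y={"1":84,"2":28,"3":-28,"4":-84}[n]; p=(537.3-y*np.sin(yaw),196+y*np.cos(yaw))
if len(sys.argv)>3: p=(p[0]+float(sys.argv[3]),p[1]+float(sys.argv[4]))
now=np.arctan2(M[1,1],M[0,1]); turn=-((yaw-now+np.pi/2)%np.pi-np.pi/2)
f=lambda M:np.round(M.T@(np.array([*p,z])-st["tool_pos"]),1)
print("t",round(st["clock"],1),"tool",np.round(st["tool_pos"],1),"target",np.round(p,1),z,"turn",round(turn,3),"delta now",f(M),"delta after turn",f(M@R.from_euler("z",turn).as_matrix()),"w",round(st["width"],1),"wf",np.round(st["wrist_force"],1))
E
```

>>> {"method": "move_tool", "body": {"rows": [{"jaw":85,"twist":0.0382},{"jaw":85,"twist":0.0382},{"jaw":85,"twist":0.0382},{"jaw":85,"twist":0.0382},{"jaw":85,"twist":0.0382},{"jaw":85,"twist":0.0382},{"jaw":85,"twist":0.0382},{"jaw":85,"twist":0.0382},{"jaw":85,"twist":0.0382},{"jaw":85,"twist":0.0382},{"jaw":85,"twist":0.0277},{"jaw":85},{"jaw":85}]}}

```text
clock: 1.28
tool_pos: [254.0, 625.4, 303.7]
tcp_rot: [0.741, 0.671, -0.0, 0.0]
wrist_force: [-0.5, -0.0, 0.6]
width: 85.0
finger_force: 0.0
```

```bash
python3 go.py Y 200
```

```text
t 1.3 tool [254.  625.4 303.7] target [ 531 -134] 200.0 turn 0.003 delta now [-728.2  350.7  103.9] delta after turn [-727.2  352.9  103.9] w 85.0 wf [-0.5 -0.   0.6]
```

Scaled: -36 mm / 250 = -0.144, -20 mm / 250 = -0.08.

>>> {"method": "move_tool", "body": {"rows": [{"jaw":85,"xyz":[-0.04,0.02,0]},{"jaw":85,"xyz":[-0.08,0.04,0]},{"jaw":85,"xyz":[-0.144,0.068,0]},{"jaw":85,"xyz":[-0.144,0.068,0]},{"jaw":85,"xyz":[-0.144,0.068,0]},{"jaw":85,"xyz":[-0.144,0.068,0]},{"jaw":85,"xyz":[-0.144,0.068,0]},{"jaw":85,"xyz":[-0.144,0.068,0]},{"jaw":85,"xyz":[-0.144,0.068,0]},{"jaw":85,"xyz":[-0.144,0.068,0]},{"jaw":85,"xyz":[-0.144,0.068,0]},{"jaw":85,"xyz":[-0.144,0.068,0]},{"jaw":85,"xyz":[-0.144,0.068,0]},{"jaw":85,"xyz":[-0.144,0.068,0]},{"jaw":85,"xyz":[-0.144,0.068,0]},{"jaw":85,"xyz":[-0.144,0.068,0]},{"jaw":85,"xyz":[-0.144,0.068,0]},{"jaw":85,"xyz":[-0.144,0.068,0]},{"jaw":85,"xyz":[-0.144,0.068,0]}]}}

```text
clock: 2.87
tool_pos: [490.7, -46.7, 304.1]
tcp_rot: [0.741, 0.671, 0.0, 0.0]
wrist_force: [0.1, 0.7, 0.7]
width: 85.3
finger_force: 0.0
```

>>> {"method": "move_tool", "body": {"rows": [{"jaw":85,"xyz":[-0.144,0.068,0.02]},{"jaw":85,"xyz":[-0.08,0.068,0.08]},{"jaw":85,"xyz":[-0.04,0.04,0.12]},{"jaw":85,"xyz":[-0.032,0.02,0.12]},{"jaw":85,"xyz":[0,0,0.072]},{"jaw":85},{"jaw":85}]}}

```text
clock: 3.45
tool_pos: [531.7, -123.0, 200.7]
tcp_rot: [0.742, 0.671, -0.0, -0.001]
wrist_force: [0.6, 0.9, 0.6]
width: 85.3
finger_force: 0.0
```

```bash
python3 go.py Y 118
```

```text
t 3.5 tool [ 531.7 -123.   200.7] target [ 531 -134] 118.0 turn 0.001 delta now [-11.    0.5  82.7] delta after turn [-11.    0.5  82.7] w 85.3 wf [0.6 0.9 0.6]
```

Scaled: 20 mm / 250 = 0.08, 10 mm / 250 = 0.04.

>>> {"method": "move_tool", "body": {"rows": [{"jaw":85,"xyz":[-0.024,0,0]},{"jaw":85,"xyz":[-0.02,0.002,0.04]},{"jaw":85,"xyz":[0,0,0.08]},{"jaw":85,"xyz":[0,0,0.08]},{"jaw":85,"xyz":[0,0,0.08]},{"jaw":85,"xyz":[0,0,0.036]},{"jaw":85,"xyz":[0,0,0.014]},{"jaw":85},{"jaw":30},{"jaw":30},{"jaw":30},{"jaw":30},{"jaw":30},{"jaw":30},{"jaw":30},{"jaw":30}]}}

```text
clock: 4.78
tool_pos: [532.0, -133.9, 119.4]
tcp_rot: [0.742, 0.67, 0.0, 0.001]
wrist_force: [-1.4, -0.2, 6.6]
width: 39.1
finger_force: 61.4
```

```bash
python3 go.py Y 118; python3 - <<'E'
from station import r, vision, job, monitor;import cv2
c=vision.capture("scene");cv2.imwrite("pics/g1.png",cv2.resize(c["image"][80:280,130:370,::-1],(720,600)))
E
```

```text
t 4.8 tool [ 532.  -133.9  119.4] target [ 531 -134] 118.0 turn 0.0 delta now [-0.2 -1.   1.4] delta after turn [-0.2 -1.   1.4] w 39.1 wf [-1.4 -0.2  6.6]
```

View pics/g1.png

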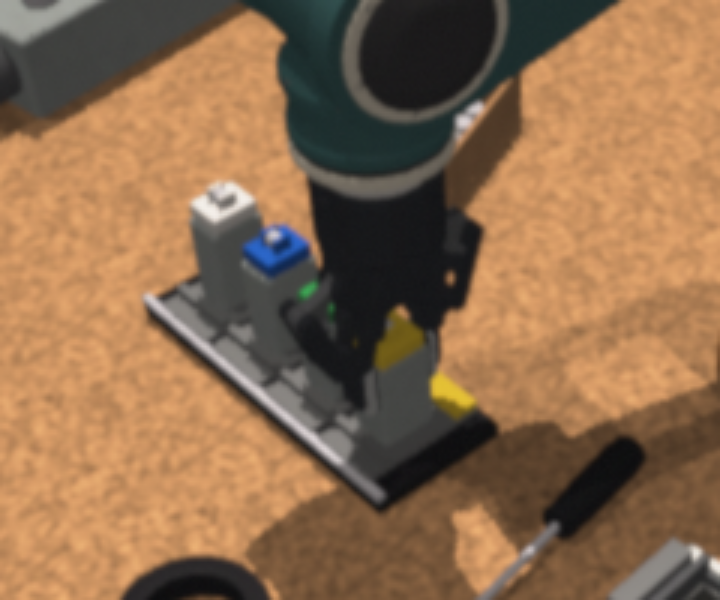

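The yellow switch is gripped upright: opening 39 mm, pad force 61 N, with the yellow head between the fingers. Lifting it now.

>>> {"method": "move_tool", "body": {"rows": [{"jaw":30,"xyz":[0,0,-0.016]},{"jaw":30,"xyz":[0,0,-0.032]},{"jaw":30,"xyz":[0,0,-0.06]},{"jaw":30,"xyz":[0,0,-0.072]},{"jaw":30,"xyz":[0,0,-0.072]},{"jaw":30,"xyz":[0,0,-0.048]},{"jaw":30,"xyz":[0,0,-0.024]},{"jaw":30},{"jaw":30}]}}

```text
clock: 5.58
tool_pos: [531.5, -133.8, 199.0]
tcp_rot: [0.742, 0.67, -0.0, -0.0]
wrist_force: [-0.0, 0.7, -2.1]
width: 39.0
finger_force: 60.6
```

```bash
python3 go.py 1 195
```

```text
t 5.6 tool [ 531.5 -133.8  199. ] target [539.1 280. ] 195.0 turn -0.08 delta now [412.4 -34.5   4. ] delta after turn [413.8  -1.5   4. ] w 39.0 wf [-0.   0.7 -2.1]
```

Scaled: 30 mm / 250 = 0.12, 24 mm / 250 = 0.096, -0.04 rad / 3.1416 = -0.0127.

>>> {"method": "move_tool", "body": {"rows": [{"jaw":30,"twist":-0.0127},{"jaw":30,"twist":-0.0127},{"jaw":30,"xyz":[0.032,0,0]},{"jaw":30,"xyz":[0.064,0,0]},{"jaw":30,"xyz":[0.096,0,0]},{"jaw":30,"xyz":[0.12,0,0]},{"jaw":30,"xyz":[0.12,0,0]},{"jaw":30,"xyz":[0.12,0,0]},{"jaw":30,"xyz":[0.12,0,0]},{"jaw":30,"xyz":[0.12,0,0]},{"jaw":30,"xyz":[0.12,0,0]},{"jaw":30,"xyz":[0.12,0,0]},{"jaw":30,"xyz":[0.12,0,0]},{"jaw":30,"xyz":[0.12,0,0]},{"jaw":30,"xyz":[0.12,0,0]},{"jaw":30,"xyz":[0.12,0,0]},{"jaw":30,"xyz":[0.08,0,0]},{"jaw":30,"xyz":[0.04,-0.004,0]},{"jaw":30,"xyz":[0.024,0,0]},{"jaw":30}]}}

```text
clock: 7.25
tool_pos: [539.4, 280.7, 198.7]
tcp_rot: [0.715, 0.699, -0.0, -0.0]
wrist_force: [-0.1, -0.2, -1.5]
width: 39.2
finger_force: 60.6
```

>>> {"method": "move_tool", "body": {"rows": [{"jaw":30},{"jaw":30}]}}

```text
clock: 7.42
tool_pos: [539.8, 279.2, 199.3]
tcp_rot: [0.715, 0.699, -0.0, 0.0]
wrist_force: [0.0, 0.2, -1.7]
width: 39.3
finger_force: 60.6
```

```bash
python3 go.py 1 112; python3 - <<'E'
from station import r, vision, job, monitor;import cv2
c=vision.capture("scene");cv2.imwrite("pics/p1.png",cv2.resize(c["image"][150:400,270:570,::-1],(720,600)))
E
```

```text
t 7.4 tool [539.8 279.2 199.3] target [539.1 280. ] 112.0 turn -0.001 delta now [ 0.8 -0.7 87.3] delta after turn [ 0.8 -0.7 87.3] w 39.3 wf [ 0.   0.2 -1.7]
```

View pics/p1.png

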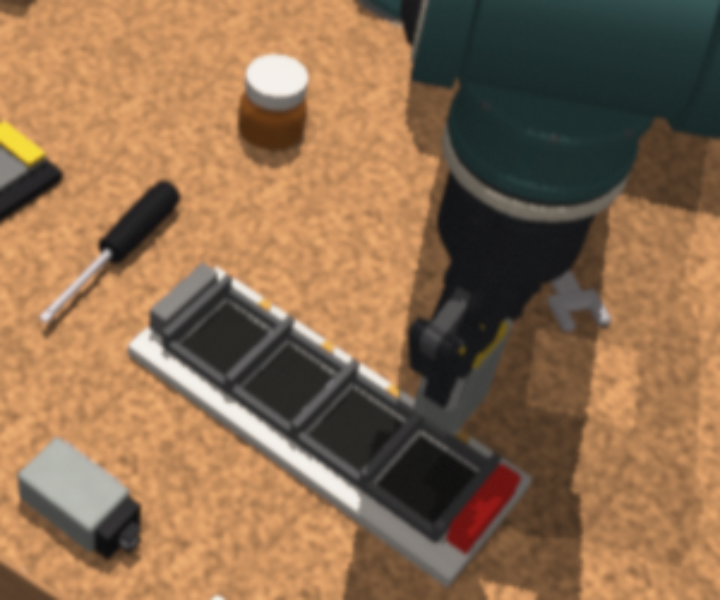

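The yellow switch hangs upright over the first slot, by the red block. I lower it most of the way, then creep.

Scaled: 20 mm / 250 = 0.08, 14 mm / 250 = 0.056.

>>> {"method": "move_tool", "body": {"rows": [{"jaw":30,"xyz":[0.004,-0.002,0.024]},{"jaw":30,"xyz":[0,0,0.056]},{"jaw":30,"xyz":[0,0,0.08]},{"jaw":30,"xyz":[0,0,0.08]},{"jaw":30,"xyz":[0,0,0.056]},{"jaw":30,"xyz":[0,0,0.028]},{"jaw":30,"xyz":[0,0,0.012]},{"jaw":30},{"jaw":30}]}}

```text
clock: 8.22
tool_pos: [539.6, 281.2, 116.2]
tcp_rot: [0.715, 0.699, 0.0, 0.0]
wrist_force: [0.3, 0.1, -2.0]
width: 39.5
finger_force: 60.6
```

```bash
python3 go.py 1 113
```

```text
t 8.2 tool [539.6 281.2 116.2] target [539.1 280. ] 113.0 turn -0.0 delta now [-1.3 -0.4  3.2] delta after turn [-1.3 -0.4  3.2] w 39.5 wf [ 0.3  0.1 -2. ]
```

>>> {"method": "move_tool", "body": {"rows": [{"jaw":30,"xyz":[0,0,0.004]},{"jaw":30}]}}

```text
clock: 8.38
tool_pos: [539.5, 281.3, 115.2]
tcp_rot: [0.715, 0.699, 0.001, 0.0]
wrist_force: [-0.1, -1.1, -2.2]
width: 39.5
finger_force: 60.6
```

Scaled: -1 mm / 250 = -0.004.

>>> {"method": "move_tool", "body": {"rows": [{"jaw":30,"xyz":[-0.004,0,0.004]},{"jaw":30}]}}

```text
clock: 8.55
tool_pos: [539.3, 280.0, 113.6]
tcp_rot: [0.715, 0.699, 0.0, 0.0]
wrist_force: [0.7, 0.1, -2.7]
width: 39.2
finger_force: 60.6
```

>>> {"method": "move_tool", "body": {"rows": [{"jaw":30,"xyz":[0,0,0.0028]},{"jaw":30}]}}

```text
clock: 8.72
tool_pos: [539.3, 280.1, 113.4]
tcp_rot: [0.715, 0.699, 0.0, 0.0]
wrist_force: [-3.0, -1.2, 5.2]
width: 39.1
finger_force: 61.2
```

>>> {"method": "move_tool", "body": {"rows": [{"jaw":30,"xyz":[0,0,0.0024]},{"jaw":30}]}}

```text
clock: 8.88
tool_pos: [539.4, 280.1, 113.4]
tcp_rot: [0.715, 0.699, 0.0, 0.0]
wrist_force: [-6.9, -3.2, 10.9]
width: 39.7
finger_force: 62.1
```

Contact came at 113.4, as predicted. I release and rise while watching the force.

Scaled: -25 mm / 250 = -0.1, -15 mm / 250 = -0.06.

>>> {"method": "move_tool", "body": {"rows": [{"jaw":60,"xyz":[0,0,-0.002]},{"jaw":60},{"jaw":60},{"jaw":85},{"jaw":85},{"jaw":85},{"jaw":85,"xyz":[0,0,-0.02]},{"jaw":85,"xyz":[0,0,-0.06]},{"jaw":85,"xyz":[0,0,-0.1]},{"jaw":85,"xyz":[0,0,-0.1]},{"jaw":85,"xyz":[0,0,-0.052]},{"jaw":85}]}}

```text
clock: 9.88
tool_pos: [540.1, 280.5, 199.3]
tcp_rot: [0.715, 0.699, 0.002, 0.001]
wrist_force: [0.5, -0.2, -0.0]
width: 84.8
finger_force: 0.0
```

```bash
python3 go.py G 195; python3 - <<'E'
from station import r, vision, job, monitor;import cv2
c=vision.capture("scene");cv2.imwrite("pics/p2.png",cv2.resize(c["image"][150:400,270:570,::-1],(720,600)))
E
```

```text
t 9.9 tool [540.1 280.5 199.3] target [ 525.3 -188.8] 195.0 turn 0.08 delta now [-469.5   -4.5    3.3] delta after turn [-468.4   33.     3.3] w 84.8 wf [ 0.5 -0.2 -0. ]
```

View pics/p2.png

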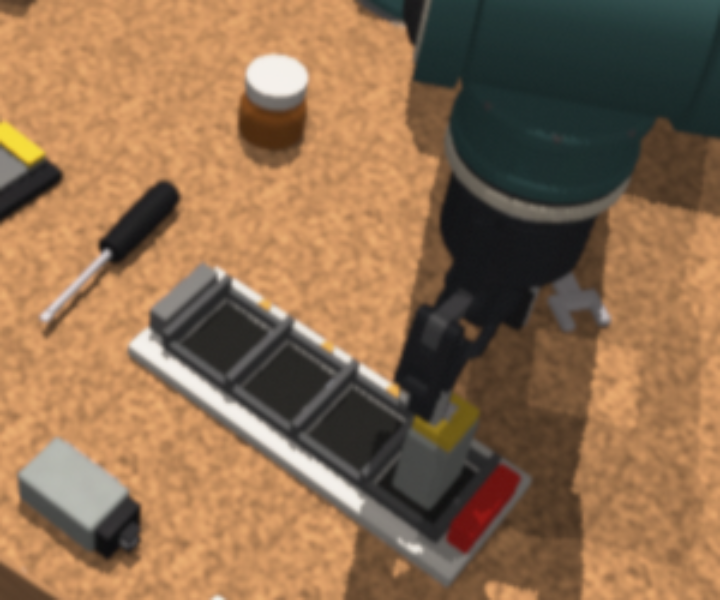

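The yellow switch stands upright inside slot one. Now green.

Scaled: -35 mm / 250 = -0.14, -24 mm / 250 = -0.096, 0.04 rad / 3.1416 = 0.0127.

>>> {"method": "move_tool", "body": {"rows": [{"jaw":85,"xyz":[-0.032,0,0]},{"jaw":85,"xyz":[-0.064,0,0]},{"jaw":85,"xyz":[-0.096,0,0]},{"jaw":85,"xyz":[-0.14,0,0]},{"jaw":85,"xyz":[-0.14,0,0]},{"jaw":85,"xyz":[-0.14,0,0]},{"jaw":85,"xyz":[-0.14,0,0]},{"jaw":85,"xyz":[-0.14,0,0]},{"jaw":85,"xyz":[-0.14,0,0]},{"jaw":85,"xyz":[-0.14,-0.016,0]},{"jaw":85,"xyz":[-0.14,0,0]},{"jaw":85,"xyz":[-0.14,0,0]},{"jaw":85,"xyz":[-0.14,0,0]},{"jaw":85,"xyz":[-0.14,0,0]},{"jaw":85,"xyz":[-0.08,0,0]},{"jaw":85,"xyz":[-0.04,0,0]},{"jaw":85,"xyz":[-0.024,0,0]},{"jaw":85,"twist":0.0127},{"jaw":85,"twist":0.0127},{"jaw":85}]}}

```text
clock: 11.6
tool_pos: [524.6, -188.2, 195.0]
tcp_rot: [0.743, 0.67, -0.0, -0.0]
wrist_force: [0.1, -0.3, -0.9]
width: 85.1
finger_force: 0.0
```

>>> {"method": "move_tool", "body": {"rows": [{"jaw":85}]}}

```text
clock: 11.68
tool_pos: [524.7, -188.1, 195.2]
tcp_rot: [0.742, 0.671, -0.0, -0.0]
wrist_force: [0.0, 0.0, -0.0]
width: 85.0
finger_force: 0.0
```

```bash
python3 go.py G 118.5
```

```text
t 11.7 tool [ 524.7 -188.1  195.2] target [ 525.3 -188.8] 118.5 turn 0.002 delta now [-0.7  0.7 76.7] delta after turn [-0.7  0.7 76.7] w 85.0 wf [ 0.  0. -0.]
```

Scaled: 20 mm / 250 = 0.08, 18 mm / 250 = 0.072.

>>> {"method": "move_tool", "body": {"rows": [{"jaw":85,"xyz":[-0.0028,0.0028,0.032]},{"jaw":85,"xyz":[0,0,0.08]},{"jaw":85,"xyz":[0,0,0.08]},{"jaw":85,"xyz":[0,0,0.072]},{"jaw":85,"xyz":[0,0,0.032]},{"jaw":85,"xyz":[0,0,0.01]},{"jaw":85},{"jaw":30},{"jaw":30},{"jaw":30},{"jaw":30},{"jaw":30},{"jaw":30},{"jaw":30},{"jaw":30}]}}

```text
clock: 12.93
tool_pos: [525.9, -189.6, 120.1]
tcp_rot: [0.742, 0.67, 0.0, 0.001]
wrist_force: [-1.8, 1.7, 6.0]
width: 39.8
finger_force: 60.1
```

>>> {"method": "move_tool", "body": {"rows": [{"jaw":30,"xyz":[0,0,-0.016]},{"jaw":30,"xyz":[0,0,-0.032]},{"jaw":30,"xyz":[0,0,-0.06]},{"jaw":30,"xyz":[0,0,-0.072]},{"jaw":30,"xyz":[0,0,-0.072]},{"jaw":30,"xyz":[0,0,-0.048]},{"jaw":30,"xyz":[0,0,-0.024]},{"jaw":30},{"jaw":30}]}}

```text
clock: 13.68
tool_pos: [525.4, -189.4, 199.7]
tcp_rot: [0.742, 0.67, -0.0, -0.0]
wrist_force: [0.3, 0.4, -2.7]
width: 39.6
finger_force: 59.7
```

```bash
python3 go.py 2 195
```

```text
t 13.7 tool [ 525.4 -189.4  199.7] target [537.9 224. ] 195.0 turn -0.08 delta now [412.5 -29.7   4.7] delta after turn [413.6   3.4   4.7] w 39.6 wf [ 0.3  0.4 -2.7]
```

Scaled: 30 mm / 250 = 0.12, 24 mm / 250 = 0.096, -0.04 rad / 3.1416 = -0.0127.

>>> {"method": "move_tool", "body": {"rows": [{"jaw":30,"twist":-0.0127},{"jaw":30,"twist":-0.0127},{"jaw":30,"xyz":[0.032,0,0]},{"jaw":30,"xyz":[0.064,0,0]},{"jaw":30,"xyz":[0.096,0,0]},{"jaw":30,"xyz":[0.12,0,0]},{"jaw":30,"xyz":[0.12,0,0]},{"jaw":30,"xyz":[0.12,0,0]},{"jaw":30,"xyz":[0.12,0,0]},{"jaw":30,"xyz":[0.12,0,0]},{"jaw":30,"xyz":[0.12,0,0]},{"jaw":30,"xyz":[0.12,0,0]},{"jaw":30,"xyz":[0.12,0,0]},{"jaw":30,"xyz":[0.12,0,0]},{"jaw":30,"xyz":[0.12,0,0]},{"jaw":30,"xyz":[0.12,0,0]},{"jaw":30,"xyz":[0.08,0.012,0]},{"jaw":30,"xyz":[0.04,0,0]},{"jaw":30,"xyz":[0.024,0,0]},{"jaw":30}]}}

```text
clock: 15.35
tool_pos: [537.3, 225.0, 199.4]
tcp_rot: [0.715, 0.699, -0.0, -0.0]
wrist_force: [-1.0, -0.1, -2.1]
width: 39.5
finger_force: 59.7
```

>>> {"method": "move_tool", "body": {"rows": [{"jaw":30},{"jaw":30,"xyz":[0,0,0.024]},{"jaw":30,"xyz":[0,0,0.056]},{"jaw":30,"xyz":[0,0,0.08]},{"jaw":30,"xyz":[0,0,0.08]},{"jaw":30,"xyz":[0,0,0.056]},{"jaw":30,"xyz":[0,0,0.024]},{"jaw":30,"xyz":[0,0,0.012]},{"jaw":30},{"jaw":30}]}}

```text
clock: 16.18
tool_pos: [538.0, 224.4, 117.9]
tcp_rot: [0.715, 0.699, 0.0, 0.0]
wrist_force: [0.2, -0.8, -2.3]
width: 39.7
finger_force: 59.7
```

```bash
python3 go.py 2 114
```

```text
t 16.2 tool [538.  224.4 117.9] target [537.9 224. ] 114.0 turn -0.0 delta now [-0.4 -0.1  3.9] delta after turn [-0.4 -0.1  3.9] w 39.7 wf [ 0.2 -0.8 -2.3]
```

Scaled: 2 mm / 250 = 0.008, 1 mm / 250 = 0.004.

>>> {"method": "move_tool", "body": {"rows": [{"jaw":30,"xyz":[0,0,0.008]},{"jaw":30,"xyz":[0,0,0.004]},{"jaw":30}]}}

```text
clock: 16.43
tool_pos: [537.8, 224.4, 114.4]
tcp_rot: [0.715, 0.699, 0.0, 0.0]
wrist_force: [-0.1, -0.4, -1.9]
width: 39.7
finger_force: 59.7
```

>>> {"method": "move_tool", "body": {"rows": [{"jaw":30,"xyz":[0,0,0.0028]},{"jaw":30}]}}

```text
clock: 16.6
tool_pos: [537.8, 224.5, 114.2]
tcp_rot: [0.715, 0.699, 0.0, 0.0]
wrist_force: [-2.2, 0.4, 4.6]
width: 39.6
finger_force: 60.2
```

>>> {"method": "move_tool", "body": {"rows": [{"jaw":30,"xyz":[0,0,0.0028]},{"jaw":30}]}}

```text
clock: 16.77
tool_pos: [537.9, 224.5, 114.1]
tcp_rot: [0.715, 0.699, 0.0, 0.0]
wrist_force: [-7.0, -2.6, 12.9]
width: 39.4
finger_force: 61.1
```

Scaled: -25 mm / 250 = -0.1, -15 mm / 250 = -0.06.

>>> {"method": "move_tool", "body": {"rows": [{"jaw":60,"xyz":[0,0,-0.002]},{"jaw":60},{"jaw":60},{"jaw":85},{"jaw":85},{"jaw":85},{"jaw":85,"xyz":[0,0,-0.02]},{"jaw":85,"xyz":[0,0,-0.06]},{"jaw":85,"xyz":[0,0,-0.1]},{"jaw":85,"xyz":[0,0,-0.1]},{"jaw":85,"xyz":[0,0,-0.052]},{"jaw":85}]}}

```text
clock: 17.77
tool_pos: [538.5, 224.7, 199.8]
tcp_rot: [0.715, 0.699, 0.002, 0.001]
wrist_force: [-0.2, -1.1, 0.4]
width: 84.8
finger_force: 0.0
```

>>> {"method": "move_tool", "body": {"rows": [{"jaw":85,"xyz":[-0.032,0,0]},{"jaw":85,"xyz":[-0.064,0,0]},{"jaw":85,"xyz":[-0.096,0,0]},{"jaw":85,"xyz":[-0.14,0,0]},{"jaw":85,"xyz":[-0.14,0,0]},{"jaw":85,"xyz":[-0.14,0,0]},{"jaw":85,"xyz":[-0.14,0,0]},{"jaw":85,"xyz":[-0.14,0,0]},{"jaw":85,"xyz":[-0.14,0,0]},{"jaw":85,"xyz":[-0.14,-0.032,0]},{"jaw":85,"xyz":[-0.14,0,0]},{"jaw":85,"xyz":[-0.14,0,0]},{"jaw":85,"xyz":[-0.14,0,0]},{"jaw":85,"xyz":[-0.14,0,0]},{"jaw":85,"xyz":[-0.08,0,0]},{"jaw":85,"xyz":[-0.04,0,0]},{"jaw":85,"xyz":[-0.024,0,0]},{"jaw":85,"twist":0.0127},{"jaw":85,"twist":0.0127},{"jaw":85}]}}

```text
clock: 19.43
tool_pos: [519.2, -243.6, 195.5]
tcp_rot: [0.743, 0.67, -0.0, -0.001]
wrist_force: [-0.3, -0.3, 0.3]
width: 85.1
finger_force: 0.0
```

>>> {"method": "move_tool", "body": {"rows": [{"jaw":85}]}}

```text
clock: 19.52
tool_pos: [519.3, -243.6, 195.7]
tcp_rot: [0.742, 0.671, -0.0, -0.0]
wrist_force: [0.6, -0.0, 0.0]
width: 84.9
finger_force: 0.0
```

```bash
python3 go.py B 118.5
```

```text
t 19.5 tool [ 519.3 -243.6  195.7] target [ 519.8 -245. ] 118.5 turn 0.002 delta now [-1.4  0.7 77.2] delta after turn [-1.4  0.7 77.2] w 84.9 wf [ 0.6 -0.   0. ]
```

Scaled: 20 mm / 250 = 0.08, 18 mm / 250 = 0.072.

>>> {"method": "move_tool", "body": {"rows": [{"jaw":85,"xyz":[-0.0056,0.0028,0.032]},{"jaw":85,"xyz":[0,0,0.08]},{"jaw":85,"xyz":[0,0,0.08]},{"jaw":85,"xyz":[0,0,0.072]},{"jaw":85,"xyz":[0,0,0.032]},{"jaw":85,"xyz":[0,0,0.012]},{"jaw":85},{"jaw":30},{"jaw":30},{"jaw":30},{"jaw":30},{"jaw":30},{"jaw":30},{"jaw":30},{"jaw":30}]}}

```text
clock: 20.77
tool_pos: [520.2, -246.0, 120.1]
tcp_rot: [0.742, 0.67, 0.0, 0.001]
wrist_force: [-1.6, 0.5, 5.6]
width: 39.3
finger_force: 61.5
```

>>> {"method": "move_tool", "body": {"rows": [{"jaw":30,"xyz":[0,0,-0.016]},{"jaw":30,"xyz":[0,0,-0.032]},{"jaw":30,"xyz":[0,0,-0.06]},{"jaw":30,"xyz":[0,0,-0.072]},{"jaw":30,"xyz":[0,0,-0.072]},{"jaw":30,"xyz":[0,0,-0.048]},{"jaw":30,"xyz":[0,0,-0.024]},{"jaw":30},{"jaw":30}]}}

```text
clock: 21.52
tool_pos: [519.8, -245.7, 199.7]
tcp_rot: [0.742, 0.67, -0.0, -0.0]
wrist_force: [0.5, -0.0, -2.9]
width: 39.2
finger_force: 60.7
```

```bash
python3 go.py 3 195;  python3 - <<'E'
from station import r, vision, job, monitor;import cv2
c=vision.capture("scene");cv2.imwrite("pics/p3.png",cv2.resize(c["image"][80:400,130:550,::-1],(787,600)))
E
```

```text
t 21.5 tool [ 519.8 -245.7  199.7] target [536.7 168. ] 195.0 turn -0.08 delta now [413.3 -25.3   4.8] delta after turn [414.    7.8   4.8] w 39.2 wf [ 0.5 -0.  -2.9]
```

View pics/p3.png

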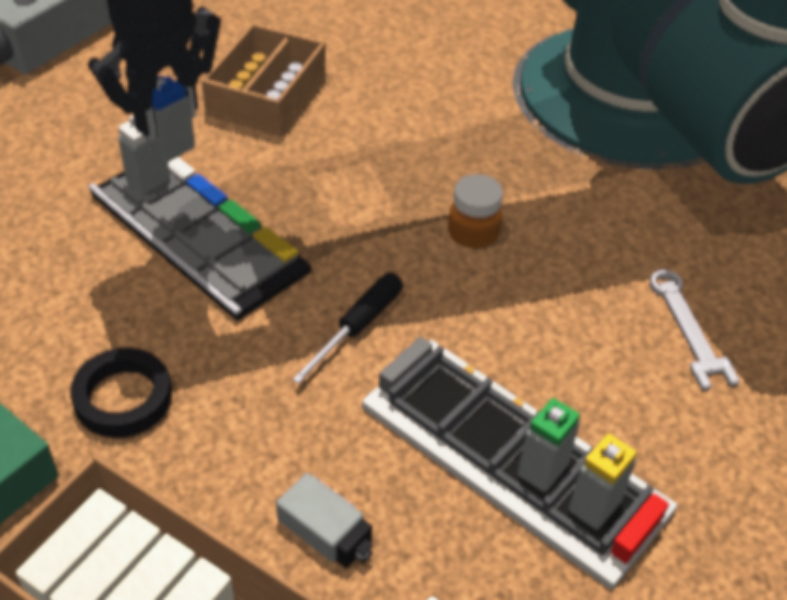

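Yellow and green stand upright in slots 1 and 2. The blue switch is lifted upright, and white is still standing in the tray.

Scaled: 30 mm / 250 = 0.12, 24 mm / 250 = 0.096, -0.04 rad / 3.1416 = -0.0127.

>>> {"method": "move_tool", "body": {"rows": [{"jaw":30,"twist":-0.0127},{"jaw":30,"twist":-0.0127},{"jaw":30,"xyz":[0.032,0,0]},{"jaw":30,"xyz":[0.064,0,0]},{"jaw":30,"xyz":[0.096,0,0]},{"jaw":30,"xyz":[0.12,0,0]},{"jaw":30,"xyz":[0.12,0,0]},{"jaw":30,"xyz":[0.12,0,0]},{"jaw":30,"xyz":[0.12,0,0]},{"jaw":30,"xyz":[0.12,0,0]},{"jaw":30,"xyz":[0.12,0.016,0]},{"jaw":30,"xyz":[0.12,0.016,0]},{"jaw":30,"xyz":[0.12,0,0]},{"jaw":30,"xyz":[0.12,0,0]},{"jaw":30,"xyz":[0.12,0,0]},{"jaw":30,"xyz":[0.12,0,0]},{"jaw":30,"xyz":[0.08,0,0]},{"jaw":30,"xyz":[0.04,0,0]},{"jaw":30,"xyz":[0.024,0,0]},{"jaw":30}]}}

```text
clock: 23.23
tool_pos: [536.7, 168.6, 199.7]
tcp_rot: [0.715, 0.699, -0.0, -0.0]
wrist_force: [0.3, 0.7, -3.0]
width: 39.7
finger_force: 60.8
```

>>> {"method": "move_tool", "body": {"rows": [{"jaw":30},{"jaw":30,"xyz":[0,0,0.024]},{"jaw":30,"xyz":[0,0,0.056]},{"jaw":30,"xyz":[0,0,0.08]},{"jaw":30,"xyz":[0,0,0.08]},{"jaw":30,"xyz":[0,0,0.056]},{"jaw":30,"xyz":[0,0,0.024]},{"jaw":30,"xyz":[0,0,0.012]},{"jaw":30,"xyz":[0,0,0.006]},{"jaw":30},{"jaw":30}]}}

```text
clock: 24.15
tool_pos: [537.4, 168.0, 116.6]
tcp_rot: [0.715, 0.699, 0.001, 0.0]
wrist_force: [0.5, -0.3, -2.4]
width: 39.4
finger_force: 60.7
```

```bash
python3 go.py 3 114
```

```text
t 24.1 tool [537.4 168.  116.6] target [536.7 168. ] 114.0 turn -0.0 delta now [ 0.  -0.7  2.6] delta after turn [ 0.  -0.7  2.6] w 39.4 wf [ 0.5 -0.3 -2.4]
```

>>> {"method": "move_tool", "body": {"rows": [{"jaw":30,"xyz":[0,0,0.006]},{"jaw":30},{"jaw":30}]}}

```text
clock: 24.4
tool_pos: [537.1, 168.0, 114.5]
tcp_rot: [0.715, 0.699, 0.0, 0.0]
wrist_force: [-0.7, 0.8, -2.9]
width: 39.2
finger_force: 60.7
```

>>> {"method": "move_tool", "body": {"rows": [{"jaw":30,"xyz":[0,0,0.0028]},{"jaw":30}]}}

```text
clock: 24.57
tool_pos: [537.1, 168.0, 114.1]
tcp_rot: [0.715, 0.699, 0.0, 0.0]
wrist_force: [-2.6, -0.3, 4.2]
width: 39.1
finger_force: 61.4
```

>>> {"method": "move_tool", "body": {"rows": [{"jaw":30,"xyz":[0,0,0.0028]},{"jaw":30}]}}

```text
clock: 24.73
tool_pos: [537.2, 168.0, 114.1]
tcp_rot: [0.715, 0.699, 0.0, 0.0]
wrist_force: [-7.3, -1.8, 12.9]
width: 39.1
finger_force: 62.6
```

Scaled: -25 mm / 250 = -0.1, -15 mm / 250 = -0.06.

>>> {"method": "move_tool", "body": {"rows": [{"jaw":60,"xyz":[0,0,-0.002]},{"jaw":60},{"jaw":60},{"jaw":85},{"jaw":85},{"jaw":85},{"jaw":85,"xyz":[0,0,-0.02]},{"jaw":85,"xyz":[0,0,-0.06]},{"jaw":85,"xyz":[0,0,-0.1]},{"jaw":85,"xyz":[0,0,-0.1]},{"jaw":85,"xyz":[0,0,-0.052]},{"jaw":85}]}}

```text
clock: 25.73
tool_pos: [537.9, 168.2, 199.9]
tcp_rot: [0.715, 0.699, 0.002, 0.001]
wrist_force: [-0.5, -0.2, 0.3]
width: 85.4
finger_force: 0.0
```

>>> {"method": "move_tool", "body": {"rows": [{"jaw":85,"xyz":[-0.032,0,0]},{"jaw":85,"xyz":[-0.064,0,0]},{"jaw":85,"xyz":[-0.096,0,0]},{"jaw":85,"xyz":[-0.14,0,0]},{"jaw":85,"xyz":[-0.14,0,0]},{"jaw":85,"xyz":[-0.14,0,0]},{"jaw":85,"xyz":[-0.14,0,0]},{"jaw":85,"xyz":[-0.14,-0.024,0]},{"jaw":85,"xyz":[-0.14,0,0]},{"jaw":85,"xyz":[-0.14,-0.024,0]},{"jaw":85,"xyz":[-0.14,0,0]},{"jaw":85,"xyz":[-0.14,0,0]},{"jaw":85,"xyz":[-0.14,0,0]},{"jaw":85,"xyz":[-0.14,0,0]},{"jaw":85,"xyz":[-0.08,0,0]},{"jaw":85,"xyz":[-0.04,0,0]},{"jaw":85,"xyz":[-0.024,0,0]},{"jaw":85,"twist":0.0127},{"jaw":85,"twist":0.0127},{"jaw":85}]}}

```text
clock: 27.4
tool_pos: [514.6, -299.9, 195.5]
tcp_rot: [0.743, 0.67, -0.0, -0.001]
wrist_force: [-1.0, -0.5, 0.4]
width: 84.7
finger_force: 0.0
```

>>> {"method": "move_tool", "body": {"rows": [{"jaw":85}]}}

```text
clock: 27.48
tool_pos: [514.7, -299.9, 195.8]
tcp_rot: [0.742, 0.671, -0.0, -0.0]
wrist_force: [-0.6, 0.1, 0.4]
width: 85.0
finger_force: 0.0
```

```bash
python3 go.py W 118.5
```

```text
t 27.5 tool [ 514.7 -299.9  195.8] target [ 513.8 -301.3] 118.5 turn 0.002 delta now [-1.5 -0.7 77.3] delta after turn [-1.5 -0.7 77.3] w 85.0 wf [-0.6  0.1  0.4]
```

Scaled: 20 mm / 250 = 0.08, 18 mm / 250 = 0.072.

>>> {"method": "move_tool", "body": {"rows": [{"jaw":85,"xyz":[-0.006,-0.0028,0.032]},{"jaw":85,"xyz":[0,0,0.08]},{"jaw":85,"xyz":[0,0,0.08]},{"jaw":85,"xyz":[0,0,0.072]},{"jaw":85,"xyz":[0,0,0.032]},{"jaw":85,"xyz":[0,0,0.012]},{"jaw":85},{"jaw":30},{"jaw":30},{"jaw":30},{"jaw":30},{"jaw":30},{"jaw":30},{"jaw":30},{"jaw":30}]}}

```text
clock: 28.73
tool_pos: [514.1, -302.3, 120.3]
tcp_rot: [0.742, 0.67, 0.0, 0.001]
wrist_force: [-1.6, 1.1, 5.9]
width: 39.3
finger_force: 61.7
```

>>> {"method": "move_tool", "body": {"rows": [{"jaw":30,"xyz":[0,0,-0.016]},{"jaw":30,"xyz":[0,0,-0.032]},{"jaw":30,"xyz":[0,0,-0.06]},{"jaw":30,"xyz":[0,0,-0.072]},{"jaw":30,"xyz":[0,0,-0.072]},{"jaw":30,"xyz":[0,0,-0.048]},{"jaw":30,"xyz":[0,0,-0.024]},{"jaw":30},{"jaw":30}]}}

```text
clock: 29.48
tool_pos: [513.7, -302.0, 199.8]
tcp_rot: [0.742, 0.67, -0.0, -0.0]
wrist_force: [-0.3, -0.2, -3.6]
width: 39.5
finger_force: 60.8
```

```bash
python3 go.py 4 195
```

```text
t 29.5 tool [ 513.7 -302.   199.8] target [535.5 112. ] 195.0 turn -0.08 delta now [414.1 -20.5   4.9] delta after turn [414.4  12.6   4.9] w 39.5 wf [-0.3 -0.2 -3.6]
```

Scaled: 30 mm / 250 = 0.12, 24 mm / 250 = 0.096, -0.04 rad / 3.1416 = -0.0127.

>>> {"method": "move_tool", "body": {"rows": [{"jaw":30,"twist":-0.0127},{"jaw":30,"twist":-0.0127},{"jaw":30,"xyz":[0.032,0,0]},{"jaw":30,"xyz":[0.064,0,0]},{"jaw":30,"xyz":[0.096,0,0]},{"jaw":30,"xyz":[0.12,0,0]},{"jaw":30,"xyz":[0.12,0,0]},{"jaw":30,"xyz":[0.12,0,0]},{"jaw":30,"xyz":[0.12,0.016,0]},{"jaw":30,"xyz":[0.12,0.016,0]},{"jaw":30,"xyz":[0.12,0.016,0]},{"jaw":30,"xyz":[0.12,0,0]},{"jaw":30,"xyz":[0.12,0,0]},{"jaw":30,"xyz":[0.12,0,0]},{"jaw":30,"xyz":[0.12,0,0]},{"jaw":30,"xyz":[0.12,0,0]},{"jaw":30,"xyz":[0.08,0,0]},{"jaw":30,"xyz":[0.04,0,0]},{"jaw":30,"xyz":[0.024,0,0]},{"jaw":30}]}}

```text
clock: 31.15
tool_pos: [534.5, 112.5, 199.9]
tcp_rot: [0.715, 0.7, -0.0, -0.0]
wrist_force: [1.2, -0.1, -2.4]
width: 39.3
finger_force: 60.9
```

>>> {"method": "move_tool", "body": {"rows": [{"jaw":30},{"jaw":30,"xyz":[0,0,0.024]},{"jaw":30,"xyz":[0,0,0.056]},{"jaw":30,"xyz":[0,0,0.08]},{"jaw":30,"xyz":[0,0,0.08]},{"jaw":30,"xyz":[0,0,0.056]},{"jaw":30,"xyz":[0,0,0.024]},{"jaw":30,"xyz":[0,0,0.012]},{"jaw":30,"xyz":[0,0,0.006]},{"jaw":30,"xyz":[0,0,0.006]},{"jaw":30},{"jaw":30}]}}

```text
clock: 32.15
tool_pos: [535.2, 111.5, 114.9]
tcp_rot: [0.715, 0.699, 0.0, 0.0]
wrist_force: [-0.0, 0.1, -3.4]
width: 39.2
finger_force: 60.8
```

```bash
python3 go.py 4 114
```

```text
t 32.1 tool [535.2 111.5 114.9] target [535.5 112. ] 114.0 turn -0.0 delta now [0.5 0.2 0.9] delta after turn [0.5 0.2 0.9] w 39.2 wf [-0.   0.1 -3.4]
```

Scaled: 0.7 mm / 250 = 0.0028.

>>> {"method": "move_tool", "body": {"rows": [{"jaw":30,"xyz":[0,0,0.0028]},{"jaw":30},{"jaw":30}]}}

```text
clock: 32.4
tool_pos: [535.2, 111.6, 114.3]
tcp_rot: [0.715, 0.699, 0.0, 0.0]
wrist_force: [-2.2, -0.9, 3.5]
width: 39.3
finger_force: 61.6
```

>>> {"method": "move_tool", "body": {"rows": [{"jaw":30,"xyz":[0,0,0.0028]},{"jaw":30}]}}

```text
clock: 32.57
tool_pos: [535.3, 111.6, 114.3]
tcp_rot: [0.715, 0.699, 0.0, 0.0]
wrist_force: [-6.2, -0.9, 13.3]
width: 39.2
finger_force: 62.8
```

Scaled: -30 mm / 250 = -0.12, -25 mm / 250 = -0.1.

>>> {"method": "move_tool", "body": {"rows": [{"jaw":60,"xyz":[0,0,-0.002]},{"jaw":60},{"jaw":60},{"jaw":85},{"jaw":85},{"jaw":85},{"jaw":85,"xyz":[0,0,-0.02]},{"jaw":85,"xyz":[0,0,-0.06]},{"jaw":85,"xyz":[0,0,-0.1]},{"jaw":85,"xyz":[0,0,-0.1]},{"jaw":85,"xyz":[0,0,-0.08]},{"jaw":85,"xyz":[0,0,-0.04]},{"jaw":85,"xyz":[-0.08,0,0]},{"jaw":85,"xyz":[-0.12,0,0]},{"jaw":85,"xyz":[-0.12,0,0]},{"jaw":85,"xyz":[-0.12,0,0]},{"jaw":85,"xyz":[-0.08,0,0]},{"jaw":85}]}}

```text
clock: 34.07
tool_pos: [531.8, -21.4, 213.0]
tcp_rot: [0.716, 0.698, -0.0, 0.0]
wrist_force: [0.1, 0.6, -1.4]
width: 85.0
finger_force: 0.0
```

```bash
python3 - <<'E'
from station import r, vision, job, monitor;import cv2,numpy as np
a=[cv2.resize(i,(800,300)) for i in (vision.capture("scene")["image"][220:400,280:520,::-1],vision.capture("top")["image"][180:260,150:310,::-1])]
cv2.imwrite("pics/end.png",np.vstack([cv2.resize(a[0],(800,300)),a[1]]))
E
```

```text
(no output)
```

View pics/end.png

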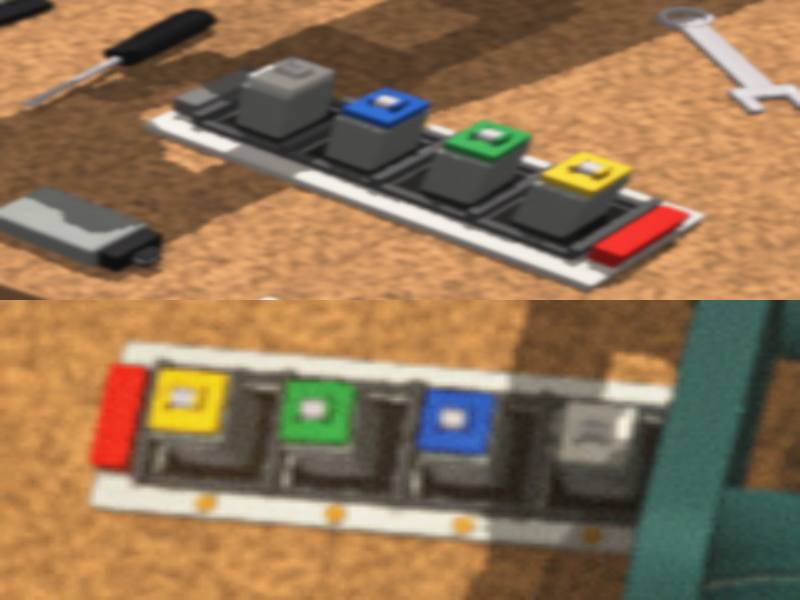

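All four switches stand upright in their slots. From the red block they run yellow, green, blue, white, with white in the arm's shadow.

```bash
python3 -c "
from station import r, vision, job, monitor
print(job.sign_off())"
```

```text
the job is handed in; nothing more can be done
None
```

Job handed in at about 34 s: in the final pictures the yellow, green, blue and white switches stand upright in slots 1 to 4 from the red block, with the gripper clear of them; no verdict was returned.

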